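# Open the hand-over lane of a teaware shop and slide the parcel through

## Robot

A 6-joint arm with a two-finger parallel gripper is mounted at the origin on the work surface. World frame = base frame: x ahead of the robot, y to its left, z up, the work surface at z = 0. Lengths are in m, angles in rad, forces in N, time in s.
With the tool pointing down it reaches from about 0.375 to 0.975 m from the base axis. Payload 3.8 kg.
Tool frame: the origin (TCP) lies at the very end of the fingers, on their centre line; the grasp point (between the pads) lies 19 mm behind it; z points along the fingers, x is the direction in which the jaws open and shut, and the axes are right-handed (so a half turn about z gives the same grasp; the last joint's range is limited). The gripper opens to 88 mm and grips with 3 to 60 N. Pads are 18 mm wide; open, the fingers measure 123 mm over their backs; the gripper's body (75 mm by 187 mm) begins 45 mm behind the grasp point.
Start: joints at [1.271, 0.264, 1.604, -0, 1.274, -0.037], TCP at [0.175, 0.652, 0.239] pointing down, gripper open.
Joint ranges: [-2.63, 2.63], [-0.94, 2.18], [0.31, 2.57], [-1.31, 4.45], [0, 2.66], [-2.55, 2.55]. Speed limits (rad/s): [2.57, 2.57, 3.14, 3.14, 3.14, 3.14].

## Interface

Orientations are given as a 3x3 rotation matrix whose columns are the frame's x, y, z axes.
In Python, from cell import arm gives the robot as it stands. The module is installed in compiled form; this text tells all that it offers. Calls block until the motion is done:
- arm.goto(position, orientation): joint-space move of the TCP to a pose.
- arm.move_l(position, rot=None, max_speed=0.15, threshold=None): straight line of the TCP; rot=None keeps the orientation; max_speed is the mean speed in m/s. With threshold (N) it stops when the force on the tool has changed by that much, and returns True; else False.
- arm.move_j(angles): joint-space move.
- arm.gripper_open() and arm.close_gripper(grasp_force=None): open the fingers fully, or close them until they stop; grasp_force is the grip in N (None keeps the last).
- arm.dwell(seconds).
- arm.solve_ik(position, orientation): joint angles nearest the present ones, or None.
- arm.get_image(name): name is "scene" or "top" or "wrist"; returns the picture (400x640x3 uint8, red, green, blue); there is no depth.
- arm.camera_params(name): a dict with "intrinsics" (3x3 intrinsics, pixels), "rvec" (rotation vector, rad) and "tvec" (3), from world to camera coordinates, as OpenCV has them. Camera axes: x right, y down, z forward; pixel columns grow to the right and rows downward; lengths in m; the calibration is good to about 2 mm. A picture is of the moment at which its call begins: read the wrist's pose just before it. camera_params takes no time and is no camera call; for the wrist camera it gives the pose at the moment of the call.
A pose or a line that the arm cannot do raises arm.MotionError and nothing moves.
- arm.hand_in(): hands the job in, once; it reports no verdict.
Readings, each from a call of its own:
- arm.read_time(): time.
- arm.read_joints(): joint angles.
- arm.read_qvel(): joint speeds.
- arm.read_tau(): joint torques, N m.
- arm.read_eef_pos(): TCP position.
- arm.read_orientation(): TCP orientation.
- arm.read_wrist_force(): force on the tool from outside, world axes, zero at the start.
- arm.read_wrist_torque(): the same for the moment, N m.
- arm.read_width(): finger opening in m.
Only numpy, scipy, OpenCV 4.12 (cv2) and the standard library are available. Lean on these libraries where they do the work, as an engineer would, in place of code of your own. Each camera call takes 0.05 s, during which the arm holds its last target.

## Task

Push the red and white barrier arm up past its balance point, from under its long end and without pressing on its counterweight, so that it stays raised by itself; then push the boxed teapot along the wooden lane, under the raised arm, until it is home against the end stop on the blue mark. Push only: the box stays down on the lane, nothing is picked up, and the teapot, mug and jar standing around stay where they are.

Things in the scene. Friction and masses are not known exactly. Their poses are not given: they have to be found in the camera images.
- lane: Fixed wooden lane on the counter. Origin on the counter, under the middle of the lane's width and under the barrier arm; x runs along the lane away from the robot, y to the left across it, z up. Lane floor 10 mm above the counter, from x = -190 to +150 mm. Side rails 24 mm high above the counter, inner faces at y = +-42 mm, outer +-52 mm. End stop: 40 mm high, face at x = +138 mm.
- pivot (a point): Centre of the barrier's hinge, fixed in the lane's frame at x = 0, y = -110, z = 85 mm; the hinge axis is the lane's x axis. The grey post that carries it (110 mm high) stands just beyond the arm, at x = 20 to 44 mm, y = -128 to -92 mm of the lane's frame.
- rest (a point): Top of the thin grey rest post (12 mm wide, 74 mm high) just left of the lane, on which the lowered arm lies; fixed at x = 0, y = +66 mm of the lane's frame.
- barrier (a joint): Arm angle, rad: 0 = lowered, level across the lane, pointing from the pivot to the lane's +y; grows as the free end rises and swings over towards the pivot post (1.57 upright, 1.65 upper stop). Below its balance point, somewhere in 0.75 to 1.15 rad, it falls shut (about 1.5 N at the free end raises it); beyond, it falls open by itself to the upper stop and stays.
- barrier_push (a point): On the centre line of the red and white arm, 235 mm from the pivot, 20 mm from its black free end. Arm 255 mm long, 22 mm high, 16 mm thick; underside 74 mm above the counter when lowered. Nothing stands under its last 70 mm, left of the rest post. Frame turns with the arm: y along it to the free end, z to its upper side, x along the lane.
- weight: Dark steel counterweight, a disc 50 mm in diameter and 30 mm thick on a crank at the other side of the pivot; origin at the disc's centre (arm lowered: 40 mm right of the pivot, 50 mm above it). Not to be touched.
- parcel_mid (a point): Centre (half-way up) of the boxed teapot: cardboard box with a blue band, 80 mm along its x axis (along the lane), 76 mm across, 90 mm high, 0.3 to 0.7 kg, loose in the lane with 4 mm play to each rail, on the robot's side of the barrier. It slides with friction; the lowered arm blocks it.
- parcel_home (a point): Fixed point in the lane, over the 80 mm square blue mark, where the box's centre is when it touches the end stop.
- teapot: White porcelain teapot with blue lid, about 150 mm long over spout and handle, 104 mm in diameter, 100 mm high; origin at the centre of its underside. Bystander.
- mug: White mug, 76 mm in diameter, 95 mm high, with a handle; origin at the centre of its underside. Bystander, on the far side of the arm.
- jar: Blue lidded jar, 68 mm in diameter, 90 mm high; origin at the centre of its underside. Bystander.
Mind the look-alikes: they are no part of the job. Leave any purple or yellow look-alike of the part that bears parcel_mid alone.

How it is judged:
On the way, in this order (a step that is already met when the one before it is completed fails the run):
1. the barrier arm is raised past its balance point and stays up without being touched (value of joint barrier above 1.45 rad and contact force between barrier and the fingers below 0.2 N), for 0.3 s.
2. the box has passed under the arm to the end stop (horizontal distance between parcel_mid and parcel_home below 0.01 m), for 0.1 s.
At the end, for the whole second after the job is handed in: The barrier stands raised by itself (above 1.45 rad), the box stands upright and at rest in the lane with its centre within 10 mm of its home at the end stop, and teapot, mug and jar are within 20 mm of where they stood (value of joint barrier above 1.45 rad and horizontal distance between parcel_mid and parcel_home below 0.01 m and angle between parcel_mid's own z axis and vertical below 0.1 rad and linear speed of parcel below 0.02 m/s and distance of each of teapot, mug, jar from where it was at the start of the episode below 0.02 m); the robot touches nothing.
It fails at once if the box is lifted or tipped instead of slid (z of parcel_mid in the frame of lane above 0.07 m or angle between parcel_mid's own z axis and vertical above 0.35 rad).
It fails at once if the robot presses on the counterweight (contact force between weight and the fingers above 0.5 N or contact force between weight and the arm above 0.5 N).
It fails at once if a bystander is displaced or tipped over (distance of any of teapot, mug, jar from where it was at the start of the episode above 0.02 m or angle between any of teapot, mug, jar's own z axis and vertical above 0.4 rad).
It also fails if it takes over 54 s, if anything falls off the work surface, if the arm or the gripper's body presses on something with over 40 N, if the wrist force passes 120 N, or if a joint passes its speed limit or range.

## Working session

There is one attempt and no reset: what is moved stays moved. The work goes in short steps, each a Python script; the robot and the scene stay as the last script left them, time stands still between calls to the robot, and variables do not carry over. Pictures are saved under pics/ and viewed, and the job is handed in when it is done.

```bash
mkdir -p pics; python3 - <<'E'
from cell import arm
import cv2
for n in ["scene","top","wrist"]:
    p=arm.camera_params(n); print(n,p)
    im=arm.get_image(n); cv2.imwrite(f"pics/{n}0.png",im[:,:,::-1])
print(arm.read_time())
E
```

```text
scene {'intrinsics': array([[400.30235309,   0.        , 322.26057433],
       [  0.        , 400.30235309, 196.85042714],
       [  0.        ,   0.        ,   1.        ]]), 'rvec': array([ 2.19579318,  0.86375669, -0.35906445]), 'tvec': array([-0.42722068, -0.22149948,  1.34663405])}
top {'intrinsics': array([[519.87764569,   0.        , 317.4525399 ],
       [  0.        , 519.87764569, 198.35902876],
       [  0.        ,   0.        ,   1.        ]]), 'rvec': array([ 2.14673502, -2.12632441,  0.14133211]), 'tvec': array([0.00569125, 0.58453304, 1.50588214])}
wrist {'intrinsics': array([[286.44313494,   0.        , 321.743603  ],
       [  0.        , 286.44313494, 200.42693142],
       [  0.        ,   0.        ,   1.        ]]), 'rvec': array([-2.30362663, -1.76862845, -0.24904335]), 'tvec': array([-0.67285921, -0.04009355,  0.39020682])}
0.15
```

View pics/scene0.png

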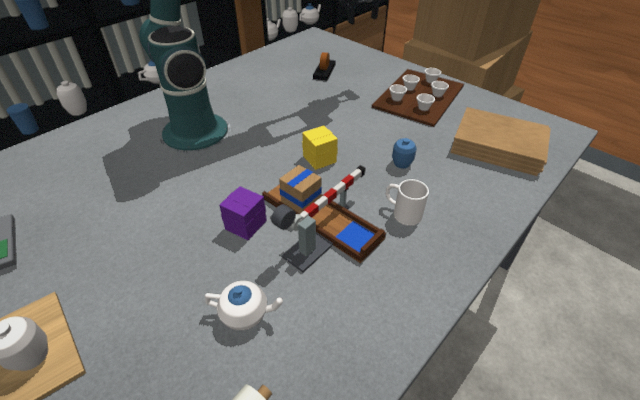

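View pics/top0.png

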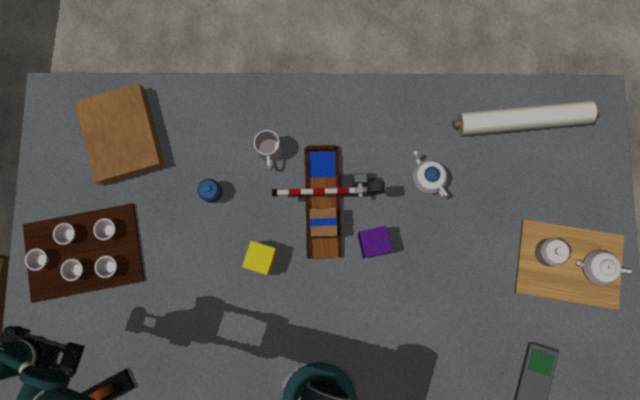

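View pics/wrist0.png

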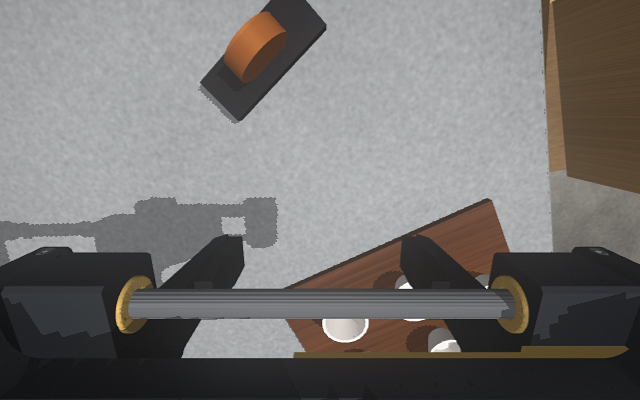

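Top view: the lane runs up the picture from (322,258) to (322,146). The box that fits is the cardboard one with the blue band, in the lane at (323,222). The look-alikes are yellow at (259,257) and purple at (375,241), both off the lane. The barrier runs from (274,192) to its pivot near (360,190), with the weight at (376,186). The mug is at (267,143), the jar at (209,190) and the teapot at (430,176). I'll enlarge this area to confirm.

```bash
python3 - <<'E'
import cv2
im=cv2.imread("pics/top0.png")
c=im[120:280,190:450]; cv2.imwrite("pics/topcrop0.png",cv2.resize(c,None,fx=3,fy=3,interpolation=cv2.INTER_CUBIC))
im=cv2.imread("pics/scene0.png")
c=im[120:280,200:440]; cv2.imwrite("pics/scrop0.png",cv2.resize(c,None,fx=3,fy=3,interpolation=cv2.INTER_CUBIC))
E
```

```text
(no output)
```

View pics/topcrop0.png

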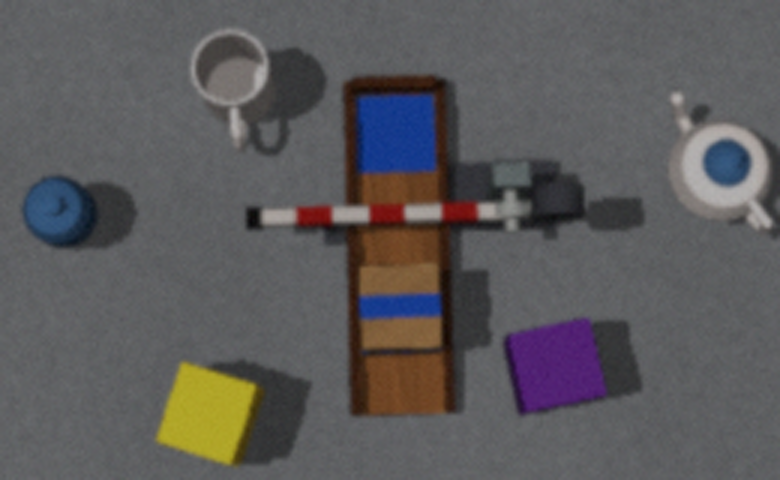

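View pics/scrop0.png

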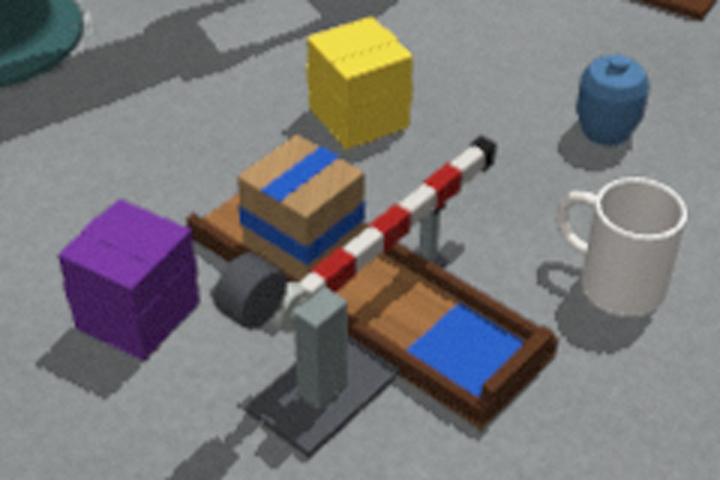

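The crops confirm that the cardboard, blue-banded box in the lane is the target. I'll fit the lane pose and the box pose to pixels in both views.

```bash
cat > h.py <<'E'
import numpy as np, cv2
from scipy.optimize import least_squares
def C(u,v,o): return (o[0]+(u+.5)/3-.5,o[1]+(v+.5)/3-.5)
T=(190,120);S=(200,120)
mm=1e-3
laneobs=[('top',(58,40,10),C(359,172,T)),('top',(58,-40,10),C(435,172,T)),
('top',(-190,52,24),C(350,412,T)),('top',(-190,-52,24),C(455,411,T)),
('top',(0,145,85),C(248,218,T)),
('scene',(58,-40,10),C(411,350,S)),('scene',(-190,-52,24),C(188,218,S)),
('scene',(0,145,85),C(489,150,S)),('scene',(150,-52,24),C(483,420,S))]
def proj(arm,P,n):
    p=arm.camera_params(n)
    return cv2.projectPoints(np.float64(P).reshape(-1,1,3),p['rvec'],p['tvec'],p['intrinsics'],None)[0].reshape(-1,2)
def l2w(q,P):
    P=np.atleast_2d(np.float64(P))*mm; c,s=np.cos(q[2]),np.sin(q[2])
    return P@np.array([[c,-s,0],[s,c,0],[0,0,1]]).T+np.array([q[0],q[1],0])
E
python3 - <<'E'
from h import *
from cell import arm
def res(q): return np.concatenate([(proj(arm,l2w(q,P),n)-uv).ravel() for n,P,uv in laneobs])
r=least_squares(res,[0.65,0,0],loss='soft_l1'); q=r.x; print(q); print(res(q).reshape(-1,2).round(2))
boxo=[('top',(40,38,100),C(360,266,T)),('top',(40,-38,100),C(441,263,T)),('top',(-40,-38,100),C(441,346,T)),('top',(-40,38,100),C(362,348,T))]
def rb(b): return np.concatenate([(proj(arm,l2w(q,np.array(P)+[b[0]*1000,b[1]*1000,0]),n)-uv).ravel() for n,P,uv in boxo])
r=least_squares(rb,[-.1,0]); print(r.x, rb(r.x).round(2))
np.save('q.npy',q)
for n,z0,uv in [('mug',.0475,(266,145)),('jar',.045,(209,190)),('teapot',.05,(430,178)),('yellow',.09,C(209,413,T)),('purple',.09,C(556,366,T))]:
    s=least_squares(lambda a:(proj(arm,[a[0],a[1],z0],'top')-uv).ravel(),[.6,0]).x
    c,sn=np.cos(q[2]),np.sin(q[2]);d=s-q[:2]; print(n,s.round(3),'lane',round(c*d[0]+sn*d[1],3),round(-sn*d[0]+c*d[1],3))
E
```

```text
[ 0.60073753 -0.0028552   0.03102482]
[[-0.47 -0.64]
 [ 0.29 -1.24]
 [-0.17  0.62]
 [-0.13  0.22]
 [-0.01 -0.46]
 [-2.45  2.15]
 [-0.4  -0.44]
 [-0.19  0.06]
 [ 0.7  -2.28]]
[-0.09146294 -0.00148218] [ 0.09 -0.42 -0.37 -0.01  0.35  0.26 -0.07  0.17]
mug [0.746 0.169] lane 0.15 0.167
jar [0.607 0.336] lane 0.017 0.339
teapot [ 0.648 -0.323] lane 0.037 -0.321
yellow [0.406 0.174] lane -0.189 0.183
purple [ 0.454 -0.155] lane -0.151 -0.147
```

The fit is good to about 3 mm: lane origin (0.601, -0.003), yaw 0.031, box at lane x ≈ -91 mm. To raise the arm, I'll pass closed, tilted fingers under the free end, left of the rest post, and swing them along the arc. First I'll check IK for all waypoints.

```bash
cat >> h.py <<'E'
q=np.load('q.npy') if __import__('os').path.exists('q.npy') else None
def Rl(R): 
    c,s=np.cos(q[2]),np.sin(q[2]); return np.array([[c,-s,0],[s,c,0],[0,0,1]])@R
def ori(t,psi,flip=1):
    z=np.array([np.cos(t)*np.cos(psi),-np.cos(t)*np.sin(psi),-np.sin(t)])
    x=flip*np.array([np.sin(psi),np.cos(psi),0]); return np.column_stack([x,np.cross(z,x),z])
def liftpose(th,off,r=228,t=np.radians(40),psi=np.radians(25),L=24,flip=1,back=0):
    R=ori(t,psi,flip)
    p=np.array([0,-110+r*np.cos(th)+off*np.sin(th),85+r*np.sin(th)-off*np.cos(th)])
    return l2w(q,p+R[:,2]*(L-back))[0],Rl(R)
def pushpose(x,z,t=np.radians(20),flip=1):
    zz=np.array([np.sin(t),0,-np.cos(t)]); xx=flip*np.array([np.cos(t),0,np.sin(t)])
    return l2w(q,[x,0,z])[0],Rl(np.column_stack([xx,np.cross(zz,xx),zz]))
E
python3 - <<'E'
from h import *
from cell import arm
for f in (1,-1):
    print('flip',f)
    for th,off,b in [(0,42,180),(0,42,100),(0,42,0),(.3,30,0),(.6,30,0),(.9,30,0),(1.25,30,0),(1.25,30,120)]:
        p,R=liftpose(th,off,flip=f,back=b); s=arm.solve_ik(p,R); print(th,b,p.round(3),None if s is None else np.round(s,2))
    for x,z in [(-175,140),(-175,36),(-100,36),(45,36),(20,36),(-120,180)]:
        p,R=pushpose(x,z,flip=f); s=arm.solve_ik(p,R); print(x,z,p.round(3),None if s is None else np.round(s,2))
E
```

```text
flip 1
0 180 [0.487 0.162 0.143] [ 0.75 -0.08  2.43 -1.24  0.83  0.5 ]
0 100 [0.544 0.138 0.092] None
0 0 [0.614 0.108 0.028] None
0.3 0 [0.614 0.107 0.108] None
0.6 0 [0.615 0.085 0.174] None
0.9 0 [0.616 0.045 0.23 ] [ 0.31 -0.14  2.29 -1.15  0.58  0.02]
1.25 0 [ 0.618 -0.02   0.276] [ 0.15 -0.23  2.27 -0.96  0.52 -0.3 ]
1.25 120 [0.533 0.017 0.354] [ 0.31 -0.47  2.28 -0.8   0.77 -0.43]
-175 140 [ 0.426 -0.008  0.14 ] [-0.12 -0.38  2.44  0.08  0.74 -0.2 ]
-175 36 [ 0.426 -0.008  0.036] [-0.12 -0.18  2.53  0.12  0.45 -0.25]
-100 36 [ 0.501 -0.006  0.036] [-0.09 -0.02  2.39  0.1   0.42 -0.2 ]
45 36 [ 0.646 -0.001  0.036] [-0.06  0.24  2.1   0.07  0.46 -0.14]
20 36 [ 0.621 -0.002  0.036] [-0.06  0.2   2.15  0.07  0.45 -0.15]
-120 180 [ 0.481 -0.007  0.18 ] [-0.1  -0.29  2.3   0.06  0.79 -0.16]
flip -1
0 180 [0.487 0.162 0.143] None
0 100 [0.544 0.138 0.092] None
0 0 [0.614 0.108 0.028] None
0.3 0 [0.614 0.107 0.108] None
0.6 0 [0.615 0.085 0.174] None
0.9 0 [0.616 0.045 0.23 ] None
1.25 0 [ 0.618 -0.02   0.276] None
1.25 120 [0.533 0.017 0.354] None
-175 140 [ 0.426 -0.008  0.14 ] None
-175 36 [ 0.426 -0.008  0.036] None
-100 36 [ 0.501 -0.006  0.036] None
45 36 [ 0.646 -0.001  0.036] None
20 36 [ 0.621 -0.002  0.036] None
-120 180 [ 0.481 -0.007  0.18 ] None
```

```bash
python3 - <<'E'
from h import *
from cell import arm
def op(t,psi,roll):
    R=ori(t,psi); c,s=np.cos(roll),np.sin(roll); return R@np.array([[c,-s,0],[s,c,0],[0,0,1]])
def pos(R,th,off,r=228,L=24,back=0):
    p=np.array([0,-110+r*np.cos(th)+off*np.sin(th),85+r*np.sin(th)-off*np.cos(th)]); return l2w(q,p+R[:,2]*(L-back))[0]
D=np.radians
for t in (30,40,50,60):
  for psi in (-60,-30,0,15,30,45,60,75,90,110):
    for roll in (0,90,-90,180):
      R=op(D(t),D(psi),D(roll)); sol=[]
      for th,off,b in [(0,42,150),(0,42,0),(.4,30,0),(.8,30,0),(1.25,30,0)]:
        s=arm.solve_ik(pos(R,th,off,back=b),Rl(R)); sol.append(s)
      n=sum(s is not None for s in sol)
      if n>=4: print(t,psi,roll,n,[None if s is None else np.round(s,1).tolist() for s in sol[:5:2]])
E
```

```text
30 -60 0 4 [[-0.6, 0.3, 2.2, 1.2, 1.2, 2.2], [-0.3, 0.3, 2.2, 1.3, 1.1, 2.4], None]
30 -60 90 4 [[-0.6, 0.3, 2.2, 1.2, 1.2, -2.5], [-0.3, 0.3, 2.2, 1.3, 1.1, -2.4], [-0.5, 0.1, 2.0, 1.1, 1.3, -2.1]]
30 -60 -90 5 [[-0.6, 0.3, 2.2, 1.2, 1.2, 0.7], [-0.3, 0.3, 2.2, 1.3, 1.1, 0.8], [-0.5, 0.1, 2.0, 1.1, 1.3, 1.0]]
30 -60 180 5 [[-0.6, 0.3, 2.2, 1.2, 1.2, -0.9], [-0.3, 0.3, 2.2, 1.3, 1.1, -0.8], [-0.5, 0.1, 2.0, 1.1, 1.3, -0.5]]
30 -30 -90 4 [None, [-0.2, 0.1, 2.4, 2.0, 0.7, 0.7], [-0.5, -0.1, 2.3, 1.3, 0.9, 1.2]]
30 -30 180 4 [None, [-0.2, 0.1, 2.4, 2.0, 0.7, -0.9], [-0.5, -0.1, 2.3, 1.3, 0.9, -0.3]]
30 0 -90 4 [None, [0.2, 0.0, 2.5, 3.5, 0.4, -0.3], [-0.1, -0.3, 2.4, 1.6, 0.1, 1.5]]
30 0 180 4 [None, [0.2, 0.0, 2.5, 3.5, 0.4, -1.8], [-0.1, -0.3, 2.4, 1.6, 0.1, -0.1]]
30 60 0 5 [[0.8, 0.5, 2.0, -1.0, 1.3, 0.9], [0.6, 0.4, 2.0, -1.2, 1.2, 0.8], [0.4, 0.1, 2.1, -1.2, 1.2, 0.5]]
30 60 90 5 [[0.8, 0.5, 2.0, -1.0, 1.3, 2.4], [0.6, 0.4, 2.0, -1.2, 1.2, 2.4], [0.4, 0.1, 2.1, -1.2, 1.2, 2.0]]
30 60 -90 5 [[0.8, 0.5, 2.0, -1.0, 1.3, -0.7], [0.6, 0.4, 2.0, -1.2, 1.2, -0.8], [0.4, 0.1, 2.1, -1.2, 1
[... 10472 characters left out ...]
.5, 1.2, 0.6], [0.2, 0.2, 1.8, -0.5, 1.4, 0.3]]
60 90 90 5 [[0.5, 0.4, 1.7, -0.5, 1.3, 2.2], [0.4, 0.4, 1.8, -0.5, 1.2, 2.2], [0.2, 0.2, 1.8, -0.5, 1.4, 1.9]]
60 90 -90 5 [[0.5, 0.4, 1.7, -0.5, 1.3, -0.9], [0.4, 0.4, 1.8, -0.5, 1.2, -1.0], [0.2, 0.2, 1.8, -0.5, 1.4, -1.3]]
60 110 0 5 [[0.4, 0.5, 1.5, -0.4, 1.5, 0.9], [0.3, 0.4, 1.7, -0.4, 1.4, 0.8], [0.2, 0.3, 1.6, -0.5, 1.5, 0.6]]
60 110 90 5 [[0.4, 0.5, 1.5, -0.4, 1.5, 2.4], [0.3, 0.4, 1.7, -0.4, 1.4, 2.4], [0.2, 0.3, 1.6, -0.5, 1.5, 2.1]]
60 110 -90 5 [[0.4, 0.5, 1.5, -0.4, 1.5, -0.7], [0.3, 0.4, 1.7, -0.4, 1.4, -0.8], [0.2, 0.3, 1.6, -0.5, 1.5, -1.0]]
60 110 180 4 [[0.4, 0.5, 1.5, -0.4, 1.5, -2.3], [0.3, 0.4, 1.7, -0.4, 1.4, -2.3], None]
```

```bash
cat > sim.py <<'E'
from h import *
from cell import arm
def grid(a,b,c,n):
    g=np.meshgrid(*[np.linspace(u[0],u[1],k) for u,k in zip((a,b,c),n)],indexing='ij'); return np.stack(g,-1).reshape(-1,3)
F=grid((-17.5,17.5),(-9,9),(-64,0),(8,5,20)); 
B=grid((-94,94),(-38,38),(-200,-64),(16,8,14))
def op(t,psi,roll):
    t,psi,roll=np.radians([t,psi,roll]); R=ori(t,psi); c,s=np.cos(roll),np.sin(roll); return R@np.array([[c,-s,0],[s,c,0],[0,0,1]])
def sd(P,lo,hi): # signed dist to box
    d=np.maximum(np.array(lo)-P,P-np.array(hi)); return np.where((d<0).all(1),d.max(1),np.linalg.norm(np.maximum(d,0),axis=1)).min()
def beam(P,th):
    d=P-[0,-110,85]; c,s=np.cos(th),np.sin(th); y=c*d[:,1]+s*d[:,2]; z=-s*d[:,1]+c*d[:,2]
    return sd(np.column_stack([d[:,0],y,z]),(-8,0,-11),(8,255,11))
def theta(P):
    for th in np.arange(0,1.66,.01):
        if beam(P,th)>0: return th
    return 9
def cyl(P,c,r,h):
    return np.linalg.norm(np.column_stack([np.maximum(np.hypot(P[:,0]-c[0],P[:,1]-c[1])-r,0),np.maximum(P[:,2]-h,0)]),axis=1).min()
def static(P):
    return min(P[:,2].min(), sd(P,(-131,-38,0),(-51,38,100)), sd(P,(-190,-52,0),(150,52,24)), sd(P,(-6,60,0),(6,72,74)),
      cyl(P,(150,167),38,95),sd(P,(75,152,0),(115,180,90)),cyl(P,(17,339),34,90),cyl(P,(-189,183),57,90),sd(P,(20,-128,0),(44,-92,110)))
def tw(R,p): return F@R.T+p, B@R.T+p
E
cat > scan.py <<'E'
from sim import *
out=[]
for t in (35,45,55):
  for psi in (30,45,60,75,90):
    for roll in (-90,-45,0,45,90):
      R=op(t,psi,roll)
      for x0 in (8,16):
        for y0 in (100,115,125):
          # highest tip z such that finger clears the lowered beam by 4
          zz=[z for z in range(14,70,4) if beam(F@R.T+[x0,y0,z],0)>3]
          if not zz: continue
          p=np.array([x0,y0,zz[-1]]); f,b=tw(R,p)
          c=min(static(f),static(b),beam(b,0)); 
          if static(f)>3 and static(b)>12 and beam(b,0)>8:
            s=[arm.solve_ik(l2w(q,p+R[:,2]*k)[0],Rl(R)) for k in (-120,0)]
            if all(v is not None for v in s): out.append((t,psi,roll,x0,y0,zz[-1],round(static(f)),round(static(b)),round(beam(b,0)), round(theta(f+[0,0,40]),2)))
out.sort(key=lambda o:-min(o[6]+5,o[7],o[8]))
print(len(out))
for o in out[:30]: print(o)
E
time python3 scan.py
```

```text
0
real	0m3.756s
user	0m3.959s
sys	0m0.209s
```

```bash
sed -i 's/static(f)>3 and static(b)>12 and beam(b,0)>8/static(f)>2 and static(b)>4 and beam(b,0)>4/; s/(35,45,55)/(25,30,35,40,45,50,55,60)/; s/range(14,70,4)/range(12,70,2)/; s/x0 in (8,16)/x0 in (-4,4,12)/; s/(100,115,125)/(105,115,125,132)/; s/(-90,-45,0,45,90)/(-90,-60,-30,0,30,60,90)/' scan.py; time python3 scan.py
```

```text
158
(40, 45, -30, -4, 132, 50, 37, 30, 25, np.float64(0.15))
(40, 45, -30, -4, 125, 50, 37, 30, 22, np.float64(0.15))
(45, 45, -30, -4, 132, 48, 36, 37, 22, np.float64(0.14))
(40, 60, -30, -4, 132, 46, 33, 18, 23, np.float64(0.13))
(50, 30, -30, -4, 132, 44, 33, 22, 18, np.float64(0.15))
(50, 30, 0, -4, 132, 44, 38, 25, 18, np.float64(0.14))
(35, 75, 0, 4, 132, 48, 41, 17, 24, np.float64(0.14))
(45, 45, -30, -4, 125, 46, 34, 35, 17, np.float64(0.14))
(45, 60, -30, -4, 132, 42, 30, 23, 17, np.float64(0.13))
(50, 45, -30, -4, 132, 44, 33, 42, 17, np.float64(0.13))
(35, 60, -30, -4, 125, 48, 34, 16, 21, np.float64(0.14))
(35, 75, 30, 12, 132, 48, 34, 16, 23, np.float64(0.14))
(40, 60, -30, -4, 125, 44, 31, 22, 16, np.float64(0.13))
(35, 75, 0, -4, 132, 50, 43, 15, 27, np.float64(0.14))
(35, 75, 0, 12, 132, 46, 39, 15, 21, np.float64(0.13))
(35, 75, 30, 4, 132, 44, 30, 15, 22, np.float64(0.14))
(40, 45, -30, -4, 115, 48, 28, 28, 15, np.float64(0.15))
(40, 45, -30, 4, 132, 40, 27, 20, 15, np.float64(0.14))
(50, 30, -30, -4, 125, 44, 33, 15, 16, np.float64(0.15))
(55, 30, -30, -4, 132, 42, 33, 20, 15, np.float64(0.15))
(40, 75, 0, -4, 132, 46, 39, 14, 22, np.float64(0.13))
(45, 75, 0, -4, 132, 44, 38, 14, 19, np.float64(0.14))
(30, 75, 30, 12, 132, 50, 36, 13, 26, np.float64(0.14))
(35, 60, -30, -4, 115, 46, 30, 17, 13, np.float64(0.14))
(35, 60, -30, -4, 132, 50, 36, 13, 27, np.float64(0.14))
(40, 75, 0, 4, 132, 44, 37, 13, 19, np.float64(0.13))
(40, 75, 30, 12, 132, 46, 33, 13, 19, np.float64(0.14))
(50, 30, 0, -4, 125, 40, 34, 17, 13, np.float64(0.13))
(50, 45, -30, -4, 125, 42, 31, 37, 13, np.float64(0.14))
(50, 45, 0, -4, 132, 40, 34, 14, 13, np.float64(0.12))
real	0m37.059s
user	0m35.339s
sys	0m0.186s
```

```bash
cat > plan.py <<'E'
from sim import *
def traj(t,psi,roll,x0,y0,verbose=1):
    R=op(t,psi,roll)
    zz=[z for z in range(12,70,1) if beam(F@R.T+[x0,y0,z],0)>4]
    p0=np.array([x0,y0,zz[-1]],float); W=[]
    for k in (220,150,100,50,0): W.append((p0-R[:,2]*k,0))
    d=p0[1:]-[-110,85]
    for a in np.arange(.1,1.45,.1):
        c,s=np.cos(a),np.sin(a); W.append((np.array([x0,-110+c*d[0]-s*d[1],85+s*d[0]+c*d[1]]),a))
    ok=True
    for p,a in W:
        f,b=tw(R,p); th=theta(f); bb=beam(b,th) if th<2 else -9
        s=arm.solve_ik(l2w(q,p)[0],Rl(R)); ok&=s is not None
        if verbose: print(p.round(),round(a,2),'th',round(th,2),'st',round(static(f)),round(static(b)),'bb',round(bb),None if s is None else np.round(s,2))
    return ok,R,W
if __name__=='__main__':
    for c in [(45,45,-30,4,125),(45,45,-30,0,128)]: print(c); traj(*c)
E
python3 plan.py
```

```text
(45, 45, -30, 4, 125)
[-106.  235.  191.] 0 th 0.0 st 101 126 bb 225 [ 0.85  0.08  2.11 -0.88  1.17 -0.04]
[-71. 200. 141.] 0 th 0.0 st 70 75 bb 155 [ 0.75  0.15  2.14 -0.96  1.04  0.  ]
[-46. 175. 106.] 0 th 0.0 st 69 47 bb 105 [ 0.68  0.21  2.16 -1.02  0.96  0.04]
[-21. 150.  70.] 0 th 0.0 st 59 40 bb 55 [ 0.61  0.28  2.16 -1.11  0.89  0.09]
[  4. 125.  35.] 0 th 0.0 st 23 24 bb 5 [ 0.54  0.35  2.15 -1.2   0.82  0.15]
[  4. 129.  59.] 0.1 th 0.06 st 41 47 bb 15 [ 0.55  0.31  2.14 -1.15  0.84  0.09]
[  4. 130.  83.] 0.2 th 0.16 st 45 57 bb 16 [ 0.55  0.27  2.14 -1.11  0.87  0.03]
[  4. 129. 107.] 0.3 th 0.0 st 54 66 bb 58 [ 0.55  0.23  2.13 -1.08  0.89 -0.02]
[  4. 126. 130.] 0.4 th 0.0 st 70 77 bb 73 [ 0.55  0.19  2.12 -1.05  0.91 -0.08]
[  4. 120. 154.] 0.5 th 0.0 st 87 93 bb 87 [ 0.54  0.15  2.12 -1.02  0.92 -0.13]
[  4. 112. 176.] 0.6 th 0.0 st 105 113 bb 101 [ 0.52  0.11  2.11 -1.    0.94 -0.19]
[  4. 102. 198.] 0.7 th 0.0 st 118 135 bb 115 [ 0.5   0.07  2.11 -0.97  0.95 -0.24]
[  4.  90. 219.] 0.8 th 0.0 st 132 155 bb 128 [ 0.48  0.03  2.1  -0.95  0.96 -0.3 ]
[  4.  75. 238.] 
[... 1374 characters left out ...]
.09  2.11 -0.99  0.95 -0.2 ]
[  0. 101. 204.] 0.7 th 0.0 st 121 140 bb 120 [ 0.51  0.06  2.11 -0.97  0.96 -0.25]
[  0.  88. 224.] 0.8 th 0.0 st 135 162 bb 133 [ 0.48  0.02  2.11 -0.95  0.97 -0.31]
[  0.  73. 243.] 0.9 th 0.0 st 149 176 bb 145 [ 0.46 -0.02  2.1  -0.93  0.97 -0.36]
[  0.  56. 261.] 1.0 th 0.0 st 161 190 bb 157 [ 0.42 -0.05  2.1  -0.91  0.97 -0.42]
[  0.  38. 277.] 1.1 th 0.0 st 173 197 bb 171 [ 0.39 -0.08  2.1  -0.9   0.96 -0.48]
[  0.  18. 291.] 1.2 th 0.0 st 186 203 bb 184 [ 0.35 -0.11  2.1  -0.88  0.95 -0.53]
[  0.  -3. 302.] 1.3 th 0.0 st 197 207 bb 196 [ 0.3  -0.14  2.1  -0.87  0.94 -0.59]
[  0. -25. 312.] 1.4 th 0.0 st 206 209 bb 206 [ 0.25 -0.16  2.1  -0.85  0.92 -0.65]
```

```bash
sed -i 's/def theta(P):/def theta(P,a=0):/; s/np.arange(0,1.66,.01)/np.arange(max(0,a-.12),2.2,.01)/' sim.py; sed -i 's/th=theta(f)/th=theta(f,a)/; s/\[(45,45,-30,4,125),(45,45,-30,0,128)\]/[(45,45,-30,2,126)]/' plan.py; python3 plan.py
```

```text
(45, 45, -30, 2, 126)
[-108.  236.  194.] 0 th 0.0 st 104 129 bb 228 [ 0.85  0.08  2.11 -0.87  1.17 -0.04]
[-73. 201. 144.] 0 th 0.0 st 71 78 bb 158 [ 0.76  0.14  2.14 -0.95  1.05 -0.  ]
[-48. 176. 109.] 0 th 0.0 st 69 49 bb 109 [ 0.69  0.2   2.16 -1.02  0.97  0.04]
[-23. 151.  73.] 0 th 0.0 st 62 40 bb 59 [ 0.62  0.27  2.16 -1.1   0.89  0.09]
[  2. 126.  38.] 0 th 0.0 st 26 27 bb 9 [ 0.55  0.35  2.15 -1.19  0.82  0.14]
[  2. 130.  62.] 0.1 th 0.07 st 42 49 bb 16 [ 0.55  0.31  2.15 -1.15  0.85  0.09]
[  2. 131.  86.] 0.2 th 0.17 st 46 58 bb 18 [ 0.56  0.26  2.14 -1.11  0.87  0.03]
[  2. 129. 110.] 0.3 th 0.27 st 57 67 bb 19 [ 0.55  0.22  2.13 -1.07  0.89 -0.03]
[  2. 126. 134.] 0.4 th 0.36 st 72 79 bb 24 [ 0.55  0.18  2.12 -1.04  0.91 -0.08]
[  2. 120. 157.] 0.5 th 0.46 st 90 96 bb 26 [ 0.54  0.14  2.12 -1.02  0.93 -0.14]
[  2. 111. 179.] 0.6 th 0.56 st 107 116 bb 29 [ 0.52  0.1   2.11 -0.99  0.94 -0.19]
[  2. 101. 201.] 0.7 th 0.65 st 119 138 bb 33 [ 0.5   0.06  2.11 -0.97  0.95 -0.25]
[  2.  88. 222.] 0.8 th 0.75 st 133 159 bb 37 [ 0.48  0.03  2.1  -0.95  0.96 -0.3 ]
[  2.  74. 241.] 0.9 th 0.84 st 147 172 bb 41 [ 0.45 -0.01  2.1  -0.93  0.97 -0.36]
[  2.  57. 258.] 1.0 th 0.94 st 159 187 bb 44 [ 0.42 -0.04  2.1  -0.92  0.97 -0.42]
[  2.  39. 274.] 1.1 th 1.04 st 171 195 bb 46 [ 0.39 -0.08  2.1  -0.9   0.96 -0.47]
[  2.  19. 288.] 1.2 th 1.13 st 184 201 bb 48 [ 0.35 -0.1   2.1  -0.89  0.95 -0.53]
[  2.  -2. 300.] 1.3 th 1.23 st 195 205 bb 50 [ 0.3  -0.13  2.1  -0.87  0.94 -0.58]
[  2. -24. 310.] 1.4 th 1.33 st 205 207 bb 52 [ 0.26 -0.15  2.1  -0.85  0.92 -0.64]
```

The path clears everything in simulation. I'll close the gripper and move in to just short of the arm.

```bash
python3 - <<'E'
from plan import *
ok,R,W=traj(45,45,-30,2,126,0); Rw=Rl(R)
arm.close_gripper(5)
print(arm.read_time(), arm.read_width())
arm.goto(l2w(q,W[0][0])[0],Rw); print(arm.read_time())
arm.move_l(l2w(q,W[3][0])[0],max_speed=.15); print(arm.read_time(),arm.read_eef_pos(),arm.read_wrist_force())
for n in ('top','scene'): cv2.imwrite(f'pics/{n}1.png',cv2.resize(arm.get_image(n)[100:300,180:460,::-1],None,fx=2.8,fy=2.8,interpolation=cv2.INTER_CUBIC))
E
```

```text
1.45 0.0005661725708204669
3.3083
4.5917 [0.57333685 0.14798286 0.07401263] [ 0.67546487 -0.15768699 -0.32695073]
```

View pics/scene1.png

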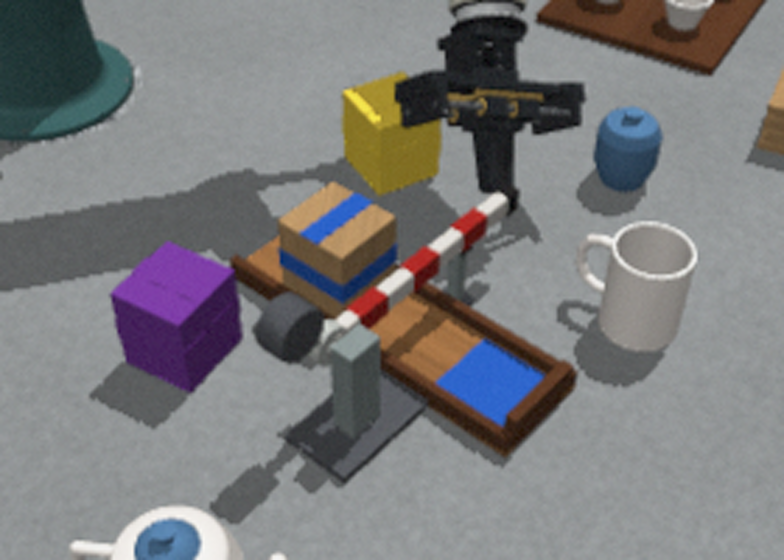

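View pics/top1.png

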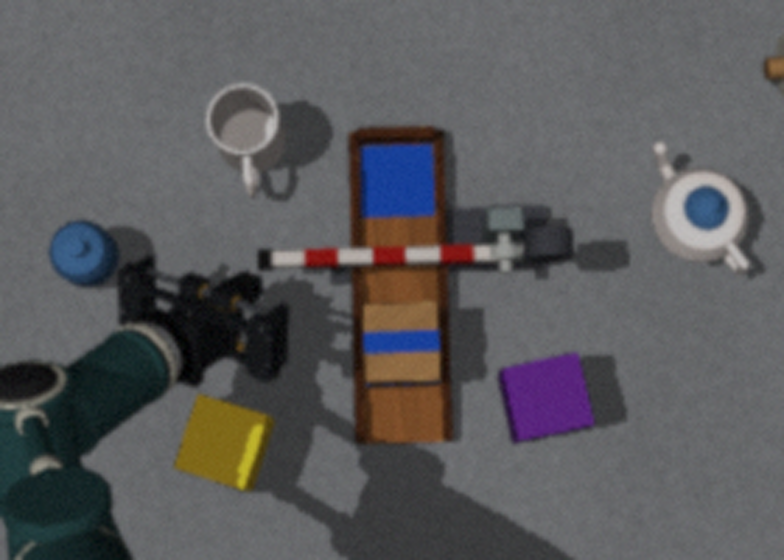

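The fingers are by the free end (top crop ≈(265,290), arm end at (264,258)). Box, jar, mug and yellow cube are all clear and unmoved. Next I'll slip under the arm and swing it up along the arc.

```bash
python3 - <<'E'
from plan import *
ok,R,W=traj(45,45,-30,2,126,0)
f0=np.array(arm.read_wrist_force())
hit=arm.move_l(l2w(q,W[4][0])[0],max_speed=.1,threshold=6); print('in',hit,arm.read_time(),np.round(arm.read_wrist_force()-f0,2))
if not hit:
  cv2.imwrite('pics/scene2a.png',cv2.resize(arm.get_image('scene')[100:300,180:460,::-1],None,fx=2.8,fy=2.8))
  for p,a in W[5:19]:
    hit=arm.move_l(l2w(q,p)[0],max_speed=.12,threshold=12)
    print(round(a,1),hit,round(arm.read_time(),2),np.round(arm.read_wrist_force()-f0,2))
    if hit: break
    if abs(a-.3)<.01: cv2.imwrite('pics/scene2.png',cv2.resize(arm.get_image('scene')[100:300,180:460,::-1],None,fx=2.8,fy=2.8))
cv2.imwrite('pics/scene3.png',cv2.resize(arm.get_image('scene')[60:300,180:460,::-1],None,fx=2.5,fy=2.5))
E
```

```text
in False 5.3417 [ 0.42 -0.08  0.32]
0.1 False 5.74 [-4.14 -0.98 -0.9 ]
0.2 False 6.09 [-3.59 -0.58 -1.28]
0.3 False 6.44 [-1.78 -0.12 -0.86]
0.4 False 6.84 [-1.37  0.16 -0.73]
0.5 False 7.19 [-0.21  0.42 -0.84]
0.6 False 7.54 [-1.04 -0.48 -0.08]
0.7 False 7.89 [0.37 0.73 0.13]
0.8 False 8.24 [0.27 0.82 0.78]
0.9 False 8.59 [-1.01  0.64  0.49]
1.0 False 8.94 [-0.2   0.04 -0.09]
1.1 False 9.29 [-0.26 -0.25  0.38]
1.2 False 9.64 [-0.6  -0.12 -1.14]
1.3 False 9.99 [-0.24  0.51 -0.24]
1.4 False 10.34 [ 0.51 -0.24  0.67]
```

View pics/scene3.png

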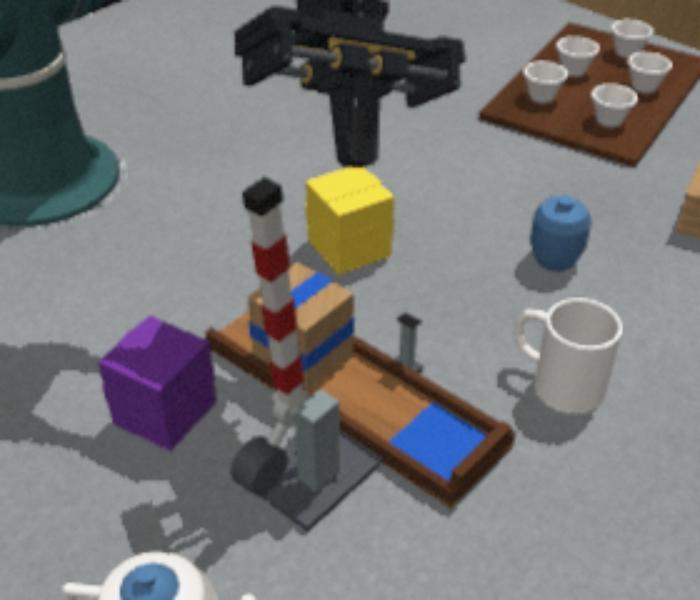

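The arm stands upright at the stop (black tip at (263,195)), clear of the fingers at (357,160). Box and bystanders look unmoved. I'll dwell briefly, retreat, and go behind the box.

```bash
python3 - <<'E'
from sim import *
arm.dwell(.4)
arm.move_l(l2w(q,[-110,30,300])[0],max_speed=.2)
p,R=pushpose(-172,170); arm.goto(p,R)
p,R=pushpose(-172,37); hit=arm.move_l(p,max_speed=.15,threshold=8)
print(hit,arm.read_time(),(arm.read_eef_pos()-p).round(4))
for n in ('top','scene'): cv2.imwrite(f'pics/{n}4.png',cv2.resize(arm.get_image(n)[90:300,180:460,::-1],None,fx=2.8,fy=2.8,interpolation=cv2.INTER_CUBIC))
E
```

```text
False 13.4833 [0.0008 0.0003 0.0007]
```

View pics/scene4.png

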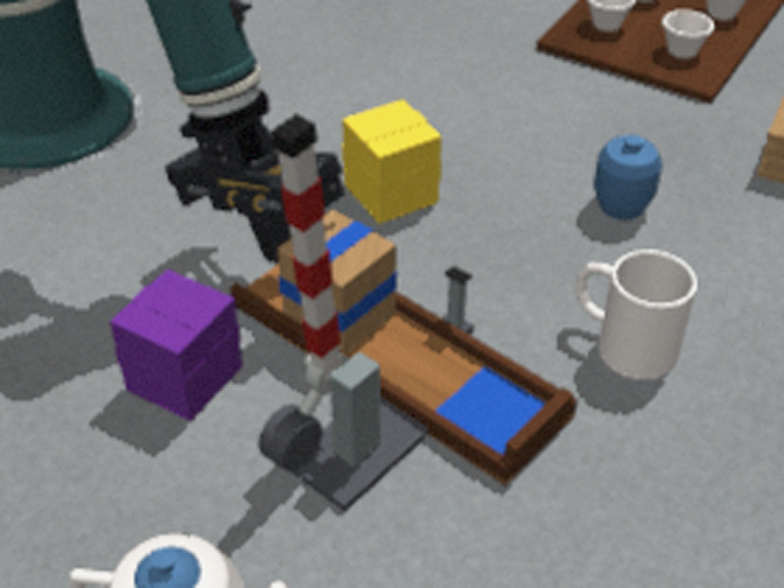

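View pics/top4.png

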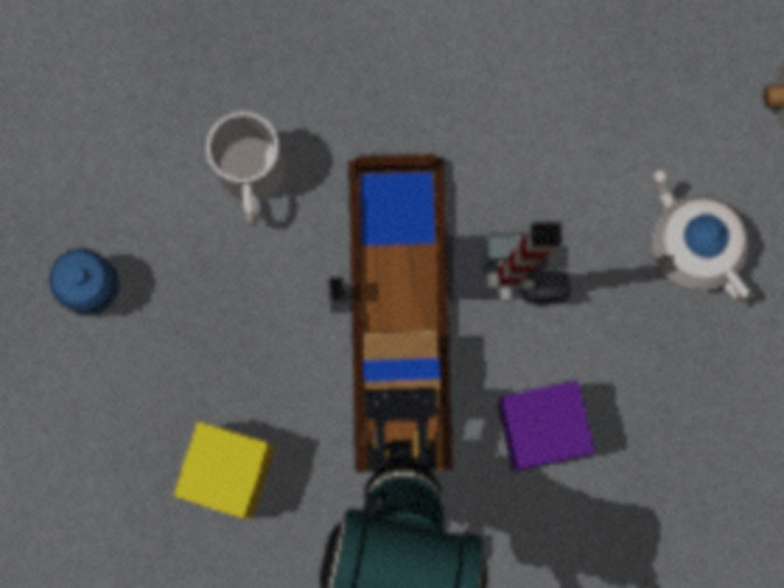

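The fingers are centred behind the box (top crop (403,440)) and the lane ahead is free. Pushing.

```bash
python3 - <<'E'
from sim import *
f0=np.array(arm.read_wrist_force())
for x,v,th in [(-150,.05,15),(15,.06,20),(50,.02,8)]:
    p,R=pushpose(x,37); hit=arm.move_l(p,max_speed=v,threshold=th)
    e=arm.read_eef_pos()-l2w(q,[0,0,0])[0]; print(x,hit,round(arm.read_time(),2),e.round(4),np.round(arm.read_wrist_force()-f0,2))
    if hit: break
for n in ('top','scene'): cv2.imwrite(f'pics/{n}5.png',cv2.resize(arm.get_image(n)[90:300,180:460,::-1],None,fx=2.8,fy=2.8,interpolation=cv2.INTER_CUBIC))
E
```

```text
-150 False 14.18 [-0.1499 -0.0046  0.0368] [ 0.73  0.37 -0.69]
15 False 17.07 [0.0149 0.0005 0.0371] [-1.25  0.17 -1.54]
50 True 18.48 [0.0451 0.0014 0.0361] [1.26 0.56 0.11]
```

View pics/scene5.png

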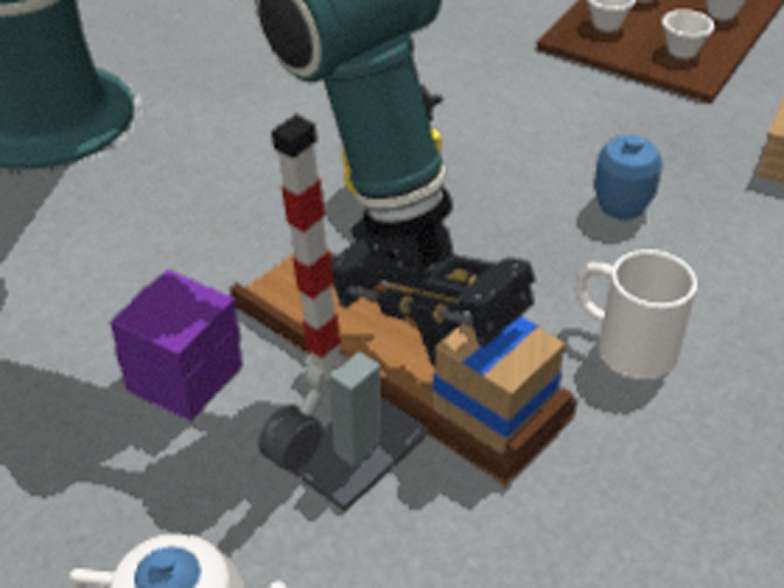

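The push stopped on the end stop at TCP x = 45 mm (42 expected). The box at (500,385) is upright against the stop. I'll back off and check.

```bash
python3 - <<'E'
from sim import *
p,R=pushpose(-120,37); arm.move_l(p,max_speed=.12)
p,R=pushpose(-150,150); arm.move_l(p,max_speed=.15)
arm.dwell(.3); print(arm.read_time(),np.round(arm.read_wrist_force(),2))
for n in ('top','scene'):
    im=arm.get_image(n)[:,:,::-1].copy()
    cv2.imwrite(f'pics/{n}6.png',cv2.resize(im[90:300,180:460],None,fx=2.8,fy=2.8,interpolation=cv2.INTER_CUBIC))
    P=l2w(q,[[98+a,b,100] for a,b in ((40,38),(40,-38),(-40,-38),(-40,38))]); print(n,((proj(arm,P,n)-[180,90])*2.8).round())
E
```

```text
21.3167 [-0.37  0.25  0.32]
top [[359. 150.]
 [432. 148.]
 [433. 224.]
 [360. 225.]]
scene [[568. 341.]
 [514. 391.]
 [437. 344.]
 [492. 297.]]
```

View pics/top6.png

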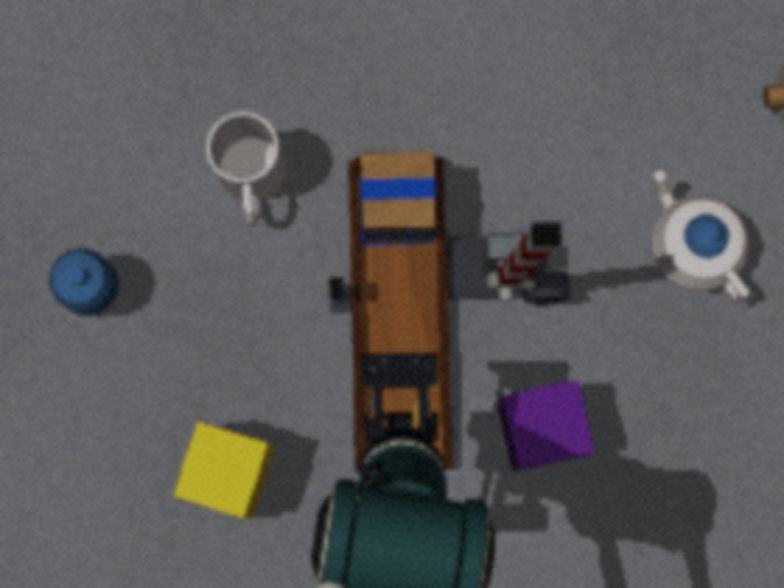

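View pics/scene6.png

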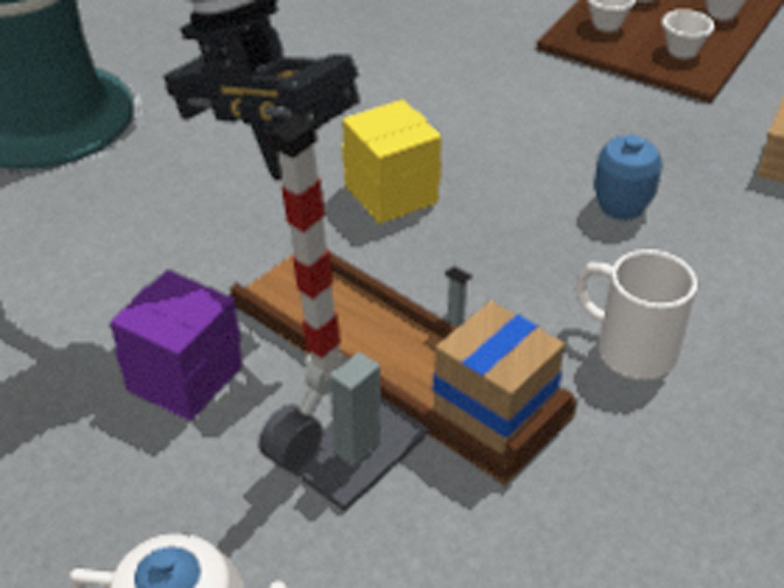

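```bash
python3 - <<'E'
from sim import *
im=arm.get_image('top')[:,:,::-1]; hsv=cv2.cvtColor(np.ascontiguousarray(im),cv2.COLOR_BGR2HSV)
m=cv2.inRange(hsv,(105,150,120),(130,255,255)); n,l,s,c=cv2.connectedComponentsWithStats(m)
print([(s[i].tolist(),c[i].round(2)) for i in range(1,n) if s[i][4]>20], proj(arm,l2w(q,[98,0,100]),'top'))
print('force',np.round(arm.read_wrist_force(),2),arm.read_time())
E
```

```text
[([309, 154, 26, 7, 158], array([321.49, 156.77]))] [[321.38438262 156.6282034 ]]
force [ 0.18 -0.21  0.36] 21.4667
```

The centre of the blue band is at (321.5,156.8). Home predicts (321.4,156.6), so they agree to well under 1 mm.

```bash
python3 -c "
from cell import arm
arm.hand_in(); print(arm.read_time())"
```

```text
the job is handed in; nothing more can be done
the job is handed in; nothing more can be done
```

I raised the barrier arm from under its free end with closed, tilted fingers, left of the rest post. It went past its balance point, swung to the upper stop and stayed up with the fingers clear. I then pushed the cardboard box along the lane until it met the end stop, backed off, and handed in at about 21.5 s of the 54 s allowed.

**Final checks, all by camera and wrist force:**
- **Barrier:** upright by itself, with no finger contact; its angle was judged from the pictures only. The counterweight was never approached.
- **Box:** upright, and its top band's centre is within about 0.2 px (under 1 mm) of the predicted home position.
- **Bystanders:** the teapot, mug and jar look unmoved, as do the yellow and purple look-alikes.
- **Robot:** free, wrist force about 0.

**Small disagreements:** the push stopped at 45 mm instead of the expected 42 mm. The box corners I read by eye in the top view sat about 1 px (roughly 2.6 mm) short of the prediction. In the side view they were a few mm off, and I could not read one corner reliably. The rest is roughly what the 2 mm calibration and my lane fit allow.

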